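# Check a ball's air pressure with the pencil gauge

## Task

Take the pencil gauge out of its blue holder and press it straight down over the valve stem on top of the play ball until it is fully home and its rod has been pushed out, then keep pressing with about 18 N (between 13 and 23 N) for at least one second; never push on the ball with more than 24 N. Then pull it off straight up and stand it back in its holder, fully down and let go, with the rod still out to show the reading; leave the white tub and the red carton alone.

Things in the scene. Friction and masses are not known exactly. Their poses are not given: they have to be found in the camera images.
- gauge_grip (a point): Point on the gauge's axis in its red grip sleeve (22 mm diameter, 42 mm long), 88 mm above the mouth, 17 mm below the tube's top end. z points up along the gauge to its rod end. The gauge (105 g) stands upright in the holder at the start; take it across the sleeve from above. Keep 40 mm above this point free for the rod.
- gauge_mouth (a point): Centre of the open lower end of the gauge: a black rubber flare, 32 mm outside and 24 mm inside at the end, narrowing within 5 mm to a round bore of 18.4 mm, which ends 22 mm above the mouth in a flat seat. The rod's tail (5 mm thick) hangs in the bore to 4 mm from the mouth. z points up along the gauge.
- rod (a joint): How far (m) the thin white reading rod has come out of the gauge's top: 0 in (its end 3 mm above the tube), at most 0.018. It is sprung and has friction, so that it stays where the pressure left it; depending on the ball's pressure a good reading comes out 3 to 15 mm.
- stand_axis (a point): Point on the upright axis of the ball and its valve stem, 100 mm above the table (inside the ball). The ball's top with a black rubber washer is at 120 mm; from it rises a vertical brass valve stem, 16 mm in diameter. How far it is screwed in is not measured: its flat top lies anywhere from 150 to 164 mm above the table, so feel for it. A steel pin in its bore is flush with the top.
- holder_floor (a point): Centre of the inner floor of the gauge holder, 10 mm above the table: a fixed blue plate 90 x 90 mm with an upright round cup, 36 mm inside, widening to 43 mm at its rim, 40 mm above the table. The gauge's mouth stands on this floor.
- tub: Bystander, white round paper tub, 64 mm diameter, 57 mm tall; origin at the centre of its underside.
- red_carton: Bystander, red carton 71 x 71 x 104 mm; origin at the centre of its underside.
- stand: Fixed stand, grey plate 120 x 120 mm, black ring, red and white ball 109 mm; origin under the plate's centre. The air holds the stem's pin up: it meets the rod's tail with the gauge 4 mm over the stem and pushes with 5 to at most 9.5 N over the next 18 mm. Then the gauge's seat meets the stem top (22 mm over the stem) and the force rises by about 4 N per mm, as the ball gives (8 mm at most).
- gauge: The whole gauge with its rod; origin at the centre of its mouth, the same point as point gauge_mouth.
Not all that is in view belongs to the job. Of the things that look like the gauge, the middle-sized one is meant.

How it is judged (in metres and radians):
On the way:
1. the gauge is pressed home on the valve stem, upright, with 13 N or more, its rod out, for a second (contact force between gauge and stand above 13 N and horizontal distance between gauge_mouth and stand_axis below 0.004 m and angle between gauge's own z axis and vertical below 0.12 rad and value of joint rod above 0.002 m), for 1 s.
At the end, for the whole second after the job is handed in: The gauge stands upright (within 0.12 rad) and at rest in its holder, its mouth within 4 mm of the floor and 6 mm of the axis, released, with its rod still out by more than 2 mm (horizontal distance between gauge_mouth and holder_floor below 0.006 m and z of gauge_mouth in the frame of holder_floor below 0.004 m and angle between gauge's own z axis and vertical below 0.12 rad and value of joint rod above 0.002 m and linear speed of gauge below 0.02 m/s and contact force between gauge and the fingers below 0.1 N); the robot touches nothing.
It fails at once if the gauge is pushed on the ball or its stem with more than 24 N (contact force between gauge and stand above 24 N).
It fails at once if the robot itself pushes on the ball stand with more than 24 N (contact force between the arm and stand above 24 N).
It fails at once if the fingers push on the ball stand with more than 24 N (contact force between the fingers and stand above 24 N).
It fails at once if a bystander is moved by more than 3 cm (distance of any of tub, red_carton from where it was at the start of the episode above 0.03 m).
It also fails if it takes over 64 s, if anything falls off the work surface, if the arm or the gripper's body presses on something with over 40 N, if the wrist force passes 120 N, or if a joint passes its speed limit or range.

## Robot

A 6-joint arm with a two-finger parallel gripper is mounted at the origin on the work surface; the furniture and walls round the work are solid. World frame = base frame: x ahead of the robot, y to its left, z up, the work surface at z = 0. Lengths are in m, angles in degrees, forces in N, time in s.
With the tool pointing down it reaches from about 0.35 to 0.875 m from the base axis. Payload 4.2 kg.
Tool frame: the origin (TCP) lies at the very end of the fingers, on their centre line; the grasp point (between the pads) lies 19 mm behind it; z points along the fingers, y is the line along which they close (so a half turn about z gives the same grasp; the last joint's range is limited). The gripper opens to 87 mm and grips with 3 to 60 N. Pads are 19 mm wide; open, the fingers measure 117 mm over their backs; the gripper's body (75 mm by 190 mm) begins 51 mm behind the grasp point.
Start: joints at [82.254, 22.042, 0.453, 0, -68.411, -14.817], TCP at [0.24, 0.577, 0.223] pointing down, gripper open.
Joint ranges: [-179.83, 179.83], [-69.29, 118.12], [-61.27, 80.66], [-181.25, 117.63], [-171.15, -9.14], [-177.46, 177.46]. Speed limits (degrees/s): [159.86, 159.86, 180, 180, 180, 180].

## Interface

Orientations are given as a 3x3 rotation matrix whose columns are the frame's x, y, z axes.
In Python, from station import monitor, cams, ticket gives the robot as it stands.
- The arm moves only by the tool drive_tool, never from a script. Its argument "moves" is a list of rows, each an object with "delta_pos": the shift along the tool's x, y, z in mm, a list of three; "turn": the turn about the tool's z in rad; "claw": the opening, from 0 (shut) to 1 (fully open). A call has 1 to 12 rows; each row shifts and turns the commanded pose from where the row before left it, along the tool's axes as they then stand; what a row does not reach is not made up. A row lasts 1/8 s, in which the tool goes at most 62.5 mm and 10.7 degrees, less where a joint would pass 70% of its speed; a pose out of reach is approached as far as the arm can. A call is refused whole if a number of a shift passes 62.5 or a number of a turn 0.188, either way. A call with a gripper value outside its range is refused whole. The fingers move at their own pace and stop on an object; the grip force is fixed at half the most. Time passes only in rows, so rows that do not move let the fingers close. It gives the time, the measured TCP pose, the force, the opening and the grip force at its end, in the units of the state.
- monitor.sense(): the state, without advancing time (a new reading comes with each control period).
- cams.capture(name): name is "scene" or "top" or "wrist"; returns a dict with "color" (420x560x3 uint8, red, green, blue), "range_z" (420x560 float32, m along the optical axis (not along the pixel's ray), 0 where there is no reading), "vertical_fov" (degrees; the focal length in pixels is half the picture's height over the tangent of half this angle, whatever the lens; pixels are square), "cx", "cy" (the principal point, pixels), "extrinsics" (4x4, takes a point from camera to world coordinates). Camera axes: x right, y down, z forward; pixel columns grow to the right and rows downward; lengths in m; the calibration is good to about 2 mm. A picture is of the moment at which its call begins.
- ticket.finish_job(): hands the job in; it is judged then, once.
The state is a dict: "time_s": time; "joints": joint angles; "joint_velocities": joint speeds; "effort": joint torques, N m; "tcp_pos": TCP position; "ee_rot": TCP orientation; "wrist_force": force on the tool from outside, world axes, zero at the start; "moment": the same for the moment, N m; "gripper_width": opening from 0.0 (shut) to 1.0 (fully open); "gripper_force": force on a finger pad.
Only numpy, scipy, OpenCV 4.12 (cv2) and the standard library are available. Lean on these libraries where they do the work, as an engineer would, in place of code of your own. Each camera call takes 0.05 s, during which the arm holds its last target. There are 200 camera calls.

## Working session

There is one attempt and no reset: what is moved stays moved. The work goes in short steps, Python scripts to look and compute and a tool call to move; the robot and the scene stay as the last step left them, time stands still between calls to the robot, and variables do not carry over. Pictures are saved under pics/ and viewed, at most 10 in all, crops included, and the job is handed in when it is done.

Besides the shell and the picture viewer there is one more tool, called after "Call:" as name(argument=value, ...) on one line, values as JSON. drive_tool: Moves the arm, as the interface text tells. Its arguments: {"type":"object","properties":{"moves":{"type":"array","items":{"type":"object","properties":{"delta_pos":{"type":"array","items":{"type":"number"}},"turn":{"type":"number"},"claw":{"type":"number"}}}}},"required":["moves"]}

```bash
mkdir -p pics; ls; cat > h.py <<'E'
import numpy as np, cv2
from station import monitor, cams, ticket
def cap(n):
    c=cams.capture(n); np.savez(f'{n}.npz',**c)
    return c
def K(c): return 210/np.tan(np.radians(c['vertical_fov'])/2)
def cloud(c):
    f=K(c); z=c['range_z']; v,u=np.mgrid[:420,:560]
    p=np.stack([(u-c['cx'])/f*z,(v-c['cy'])/f*z,z],-1)
    E=c['extrinsics']; return p@E[:3,:3].T+E[:3,3]
def save(c,n): cv2.imwrite('pics/'+n,c['color'][:,:,::-1])
E
python3 - <<'E'
from h import *
a=cap('scene');b=cap('top')
cv2.imwrite('pics/a1.png',cv2.resize(np.vstack([a['color'],b['color']])[:,:,::-1],None,fx=.71,fy=.71) if 0 else a['color'][:,:,::-1]); save(b,'b1.png')
for c in(a,b): print(c['vertical_fov'],c['cx'],c['cy'],c['extrinsics'].round(3).tolist())
s=monitor.sense(); print(s)
E
```

```text
pics
46.18750009537357 283.7768816602733 202.10667589659258 [[0.871, -0.284, 0.401, 0.144], [-0.491, -0.517, 0.701, -0.668], [0.008, -0.808, -0.59, 0.709], [0.0, 0.0, 0.0, 1.0]]
45.10988247824861 276.66688491083136 206.051351350396 [[-0.022, -0.977, 0.211, 0.258], [-1.0, 0.022, -0.0, 0.077], [-0.004, -0.211, -0.977, 1.479], [0.0, 0.0, 0.0, 1.0]]
{'time_s': 0.1, 'joints': array([ 8.22561770e+01,  2.20840145e+01,  3.87923841e-01, -2.46589399e-02,
       -6.84145056e+01, -1.48172429e+01]), 'joint_velocities': array([-0.00242877,  0.01578456,  0.31709587,  0.08591974,  0.0854338 ,
       -0.02459236]), 'effort': array([-7.18135652e-04, -3.91691709e+01,  1.87933320e+01,  4.23191741e+00,
        1.34159249e-02, -7.55059341e-05]), 'tcp_pos': array([0.23956413, 0.57666391, 0.22159755]), 'ee_rot': array([[ 9.23410272e-01, -3.83813808e-01, -6.56635145e-04],
       [-3.83814355e-01, -9.23408407e-01, -1.85870774e-03],
       [ 1.07055281e-04,  1.96837581e-03, -9.99998057e-01]]), 'wrist_force': array([ 0.84853597, -0.07554727, -0.42639041]), 'moment': array([-0.01825281,  0.04111884, -0.02331733]), 'gripper_force': 0.0, 'gripper_width': 1.0006501011783795}
```

View pics/a1.png

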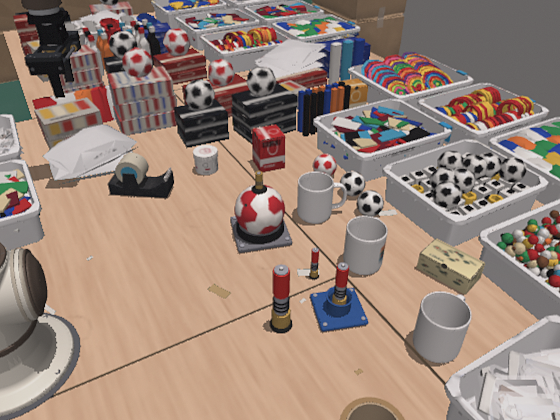

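View pics/b1.png

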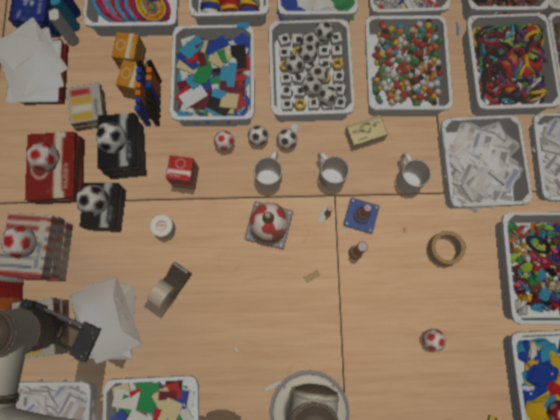

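The gauge-like things are a big one at scene (281,298), a small one at (314,263), and a middle-sized one in the blue holder at (341,288). The last fits the description (middle size, in the holder). I'll confirm it in a crop and measure.

```bash
python3 - <<'E'
from h import *
a=dict(np.load('scene.npz'));b=dict(np.load('top.npz'))
cv2.imwrite('pics/c1.png',np.hstack([cv2.resize(a['color'][165:345,225:375],None,fx=3,fy=3,interpolation=2)[:,:,::-1],cv2.resize(b['color'][190:280,240:385],(300,540*1)[0:2] if 0 else (340,540),interpolation=2)[:,:,::-1]]))
for n,c,rois in(('scene',a,dict(holder=(285,330,305,372),big=(262,335,270,295),small=(245,282,307,320),ball=(180,245,232,292),tub=(142,175,192,220),carton=(122,172,250,288))),('top',b,dict(holder=(195,232,340,380),big=(240,264,347,370),small=(205,224,318,333),ball=(200,250,245,295),tub=(212,240,148,176),carton=(155,190,163,198)))):
    P=cloud(c); hsv=cv2.cvtColor(c['color'],cv2.COLOR_RGB2HSV)
    for k,(r0,r1,c0,c1) in rois.items():
        p=P[r0:r1,c0:c1].reshape(-1,3); h=hsv[r0:r1,c0:c1].reshape(-1,3)
        m=p[:,2]>.008
        if k=='holder':
            bl=(h[:,0]>95)&(h[:,0]<125)&(h[:,1]>120); q=p[bl]; print(n,'blue',((np.percentile(q,1,0)+np.percentile(q,99,0))/2).round(4),np.percentile(q,[2,50,98],axis=0)[:, 2].round(3))
            rect=cv2.minAreaRect((q[:,:2]*1000).astype(np.float32)); print(rect)
        t=np.percentile(p[m,2],99.5); top=p[(p[:,2]>t-.012)]
        print(n,k,'med',np.median(p[m],0).round(4),'zmax',t.round(4),'topc',top.mean(0).round(4),top.min(0).round(3),top.max(0).round(3))
E
```

```text
scene blue [ 0.5422 -0.1778  0.0225] [0.005 0.009 0.04 ]
((379.33770751953125, -417.6241149902344), (678.92236328125, 104.15963745117188), 55.56863784790039)
scene holder med [ 0.5369 -0.184   0.011 ] zmax 0.7087 topc [ 0.1444 -0.6682  0.7087] [ 0.144 -0.668  0.709] [ 0.144 -0.668  0.709]
scene big med [ 0.4293 -0.1608  0.0836] zmax 0.5245 topc [ 0.1444 -0.6682  0.7087] [ 0.144 -0.668  0.709] [ 0.144 -0.668  0.709]
scene small med [ 0.551  -0.0791  0.0438] zmax 0.7087 topc [ 0.1444 -0.6682  0.7087] [ 0.144 -0.668  0.709] [ 0.144 -0.668  0.709]
scene ball med [0.5071 0.0689 0.0749] zmax 0.145 topc [ 0.4366 -0.0742  0.2656] [ 0.144 -0.668  0.133] [0.528 0.103 0.709]
scene tub med [0.5136 0.3899 0.0464] zmax 0.7087 topc [ 0.1444 -0.6682  0.7087] [ 0.144 -0.668  0.709] [ 0.144 -0.668  0.709]
scene carton med [0.6722 0.3234 0.0606] zmax 0.2852 topc [ 0.1444 -0.6682  0.7087] [ 0.144 -0.668  0.709] [ 0.144 -0.668  0.709]Traceback (most recent call last):
  File "<stdin>", line 10, in <module>
    return _quantile_unchecked(
        a, q, axis, out, overwrite_input, method, keepdims, weights)
    return _ureduce(a,
                    func=_quantile_ureduce_func,
    ...<5 lines>...
                    overwrite_input=overwrite_input,
                    method=method)
    r = func(a, **kwargs)
    result = _quantile(arr,
                       quantiles=q,
    ...<2 lines>...
                       out=out,
                       weights=wgt)
    slices_having_nans = np.isnan(arr[-1, ...])
                                  ~~~^^^^^^^^^
IndexError: index -1 is out of bounds for axis 0 with size 0
```

View pics/c1.png

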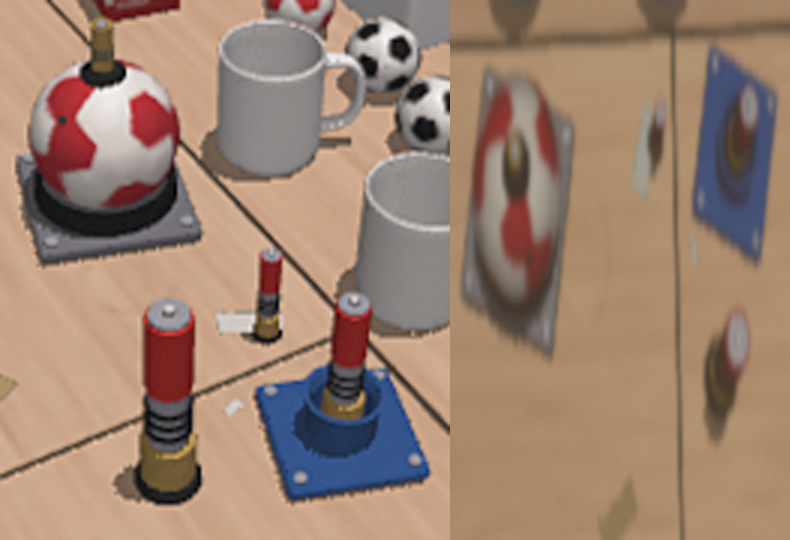

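The crop confirms it: the middle-sized gauge stands in the blue holder, the bigger one is left of it and the tiny one behind. A mug is close to the holder.

```bash
cat >> h.py <<'E'
def ray(c,u,v,z):
    E=c['extrinsics']; d=E[:3,:3]@np.array([(u-c['cx'])/K(c),(v-c['cy'])/K(c),1]); o=E[:3,3]
    return o+d*(z-o[2])/d[2]
E
python3 - <<'E'
from h import *
a=dict(np.load('scene.npz'));b=dict(np.load('top.npz'))
for n,c in(('s',a),('t',b)):
    z=c['range_z']; print(n,'valid',(z>0).mean(), z[z>0].min(), z.max())
R=lambda c,l:[ray(c,*x).round(3).tolist() for x in l]
# scene: (u,v,z)
s=lambda u,v:(225+u/3,165+v/3)
print('gauge top scene',R(a,[(*s(352,300),.118)]),'stem top',R(a,[(*s(102,22),.157)]),'big foot',R(a,[(*s(168,485),.0)]),'small',R(a,[(*s(267,335),0)]))
print('holder corners',R(a,[(*s(x,y),.006) for x,y in((258,390),(290,495),(427,478),(388,368))]))
print('plate corners',R(a,[(*s(x,y),.008) for x,y in((42,258),(200,238))]))
print('mug rim pts',R(a,[(*s(365,190),.09),(*s(450,160),.09),(*s(355,310),0)]))
t=lambda u,v:(240+u*145/340,190+v/6)
print('top gauge',R(b,[(*t(747,100),.118)]),'stem',R(b,[(*t(516,138),.157)]),'biggauge top',R(b,[(*t(735,330),.16)]))
print('top holder corners',R(b,[(*t(x,y),.006) for x,y in((713,47),(777,90),(758,262),(694,212))]) if 0 else R(b,[(*t(x-450,y),.006) for x,y in((713,47),(777,90),(758,262),(694,212))]))
print('top2',R(b,[(*t(297,100),.118),(*t(66,138),.157),(*t(285,330),.16)]))
P=cloud(a)
for nm,(u,v) in dict(bigtop=s(168,315),gtop=s(352,305),mug=s(400,165),mug2=s(365,200),mugb=s(440,215)).items():
    u,v=int(u),int(v); q=P[v-1:v+2,u-1:u+2].reshape(-1,3); print(nm,np.median(q,0).round(3))
E
```

```text
s valid 0.9959268707482993 0.65427166 3.991715
t valid 0.9961777210884354 0.8254568 2.2965837
gauge top scene [[0.544, -0.176, 0.118]] stem top [[0.526, 0.103, 0.157]] big foot [[0.434, -0.157, 0.0]] small [[0.554, -0.078, 0.0]]
holder corners [[0.519, -0.122, 0.006], [0.491, -0.203, 0.006], [0.57, -0.232, 0.006], [0.604, -0.147, 0.006]]
plate corners [[0.451, 0.057, 0.008], [0.56, 0.022, 0.008]]
mug rim pts [[0.631, -0.07, 0.09], [0.701, -0.071, 0.09], [0.62, -0.087, 0.0]]
top gauge [[0.533, -0.698, 0.118]] stem [[0.514, -0.411, 0.157]] biggauge top [[0.422, -0.646, 0.16]]
top holder corners [[0.596, -0.15, 0.006], [0.573, -0.23, 0.006], [0.487, -0.201, 0.006], [0.514, -0.122, 0.006]]
top2 [[0.545, -0.171, 0.118], [0.525, 0.099, 0.157], [0.434, -0.144, 0.16]]
bigtop [ 0.434 -0.154  0.139]
gtop [ 0.545 -0.174  0.114]
mug [ 0.672 -0.054  0.085]
mug2 [ 0.626 -0.075  0.089]
mugb [ 0.696 -0.073  0.046]
```

Call:
drive_tool(moves=[{"delta_pos": [0,0,-25],"turn": -0.131,"claw": 1},{"delta_pos": [0,0,-25],"turn": -0.131,"claw": 1},{"delta_pos": [0,0,-25],"turn": -0.132,"claw": 1},{"delta_pos": [24,40,0],"turn": 0,"claw": 1},{"delta_pos": [24,40,0],"turn": 0,"claw": 1},{"delta_pos": [24,40,0],"turn": 0,"claw": 1},{"delta_pos": [24,40,0],"turn": 0,"claw": 1},{"delta_pos": [24,40,0],"turn": 0,"claw": 1},{"delta_pos": [24,40,0],"turn": 0,"claw": 1},{"delta_pos": [24,40,0],"turn": 0,"claw": 1},{"delta_pos": [24,40,0],"turn": 0,"claw": 1},{"delta_pos": [24,40,0],"turn": 0,"claw": 1}])

```text
time_s: 1.6
tcp_pos: [0.4562, 0.2157, 0.2972]
ee_rot: [[1.0, 0.0, -0.001], [0.0, -1.0, -0.0], [-0.001, 0.0, -1.0]]
wrist_force: [0.1, -0.5, -0.0]
gripper_width: 0.999
gripper_force: 0.0
```

Call:
drive_tool(moves=[{"delta_pos": [17,28,0]},{"delta_pos": [17,28,0]},{"delta_pos": [17,28,0]},{"delta_pos": [18,30,0]},{"delta_pos": [0,0,0]},{"delta_pos": [0,0,0]}])

```text
invalid input
```

```bash
python3 - <<'E'
from h import *
s=monitor.sense(); print(s['tcp_pos'],s['ee_rot'].round(4).tolist(),s['wrist_force'],s['joints'].round(1))
c=cap('wrist'); cv2.imwrite('pics/w1.png',c['color'][:,:,::-1]); print(c['vertical_fov'],c['cx'],c['cy'],c['extrinsics'].round(3).tolist())
E
```

```text
[0.45618377 0.2157019  0.29724275] [[1.0, 0.0004, -0.0005], [0.0004, -1.0, -0.0002], [-0.0005, 0.0002, -1.0]] [ 0.12352296 -0.48701321 -0.00944068] [ 43.8   7.5  -8.6  -0.  -73.9  46.3]
58.18463671328283 274.9636013448491 212.21595894039834 [[0.001, -0.964, -0.265, 0.529], [-1.0, -0.001, -0.0, 0.216], [0.0, 0.265, -0.964, 0.459], [0.0, 0.0, 0.0, 1.0]]
```

View pics/w1.png

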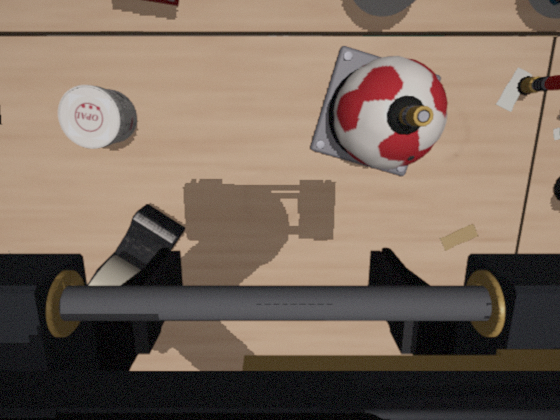

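The wrist view shows the ball with the stem top at (422,117) and the tub at (92,117). All row fields are needed; I'll get over the stem for a close measurement.

Call:
drive_tool(moves=[{"delta_pos": [4,28,0],"turn": 0,"claw": 1},{"delta_pos": [4,28,0],"turn": 0,"claw": 1},{"delta_pos": [4,28,0],"turn": 0,"claw": 1},{"delta_pos": [4,30,0],"turn": 0,"claw": 1},{"delta_pos": [0,0,0],"turn": 0,"claw": 1},{"delta_pos": [0,0,0],"turn": 0,"claw": 1}])

```text
time_s: 2.4
tcp_pos: [0.4718, 0.1034, 0.2973]
ee_rot: [[1.0, 0.0, -0.0], [0.0, -1.0, 0.0], [-0.0, -0.0, -1.0]]
wrist_force: [-0.6, 0.7, -0.1]
gripper_width: 0.999
gripper_force: 0.0
```

```bash
python3 - <<'E'
from h import *
s=monitor.sense(); print(s['tcp_pos'],s['wrist_force'])
c=cap('wrist'); np.savez('w_stem.npz',**c); save(c,'w2.png'); P=cloud(c)
z=P[...,2]; d=np.hypot(P[...,0]-.525,P[...,1]-.101)
m=(z>.14)&(z<.175)&(d<.03); v,u=np.nonzero(m); print(m.sum(),u.mean(),v.mean(),P[m].mean(0),P[m].min(0),P[m].max(0))
zz=P[m][:,2]; print(np.histogram(zz,bins=np.arange(.14,.176,.002))[0])
h=cv2.cvtColor(c['color'],cv2.COLOR_RGB2HSV); ball=(d<.08)&(z>.05); v,u=np.nonzero(ball)
# sphere fit on ball points
q=P[(d<.05)&(z>.07)&(d>.015)&(z<.119)].astype(float); A=np.c_[2*q,np.ones(len(q))]; x=np.linalg.lstsq(A,(q**2).sum(1),rcond=None)[0]; print('sphere',x[:3],np.sqrt(x[3]+x[:3]@x[:3]))
E
```

```text
[0.47176358 0.10342821 0.2973235 ] [-0.63948892  0.68710302 -0.1345625 ]
337 276.89020771513356 135.69436201780417 [0.52400735 0.10250391 0.1564125 ] [0.51609789 0.09489578 0.14003344] [0.53158051 0.11061538 0.16084618]
[ 23   5   6   2   9  12   7   3  29 215  26   0   0   0   0   0   0]
sphere [0.5233156  0.10248518 0.06510478] 0.05399622150518027
```

View pics/w2.png

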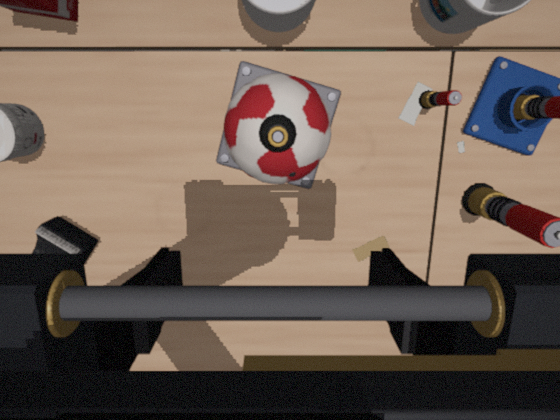

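The picture shows the stem top at (277,135), the holder with the gauge at right (530,105), and the big gauge below it. The stem is at about (0.524, 0.1025), top z about 0.159. Next is the same view over the holder.

Call:
drive_tool(moves=[{"delta_pos": [3,39,0],"turn": 0,"claw": 1},{"delta_pos": [3,40,0],"turn": 0,"claw": 1},{"delta_pos": [3,40,0],"turn": 0,"claw": 1},{"delta_pos": [3,40,0],"turn": 0,"claw": 1},{"delta_pos": [3,40,0],"turn": 0,"claw": 1},{"delta_pos": [3,40,0],"turn": 0,"claw": 1},{"delta_pos": [3,39,0],"turn": 0,"claw": 1},{"delta_pos": [0,0,0],"turn": 0,"claw": 1},{"delta_pos": [0,0,0],"turn": 0,"claw": 1}])

```text
time_s: 3.58
tcp_pos: [0.4931, -0.174, 0.2973]
ee_rot: [[1.0, 0.001, -0.001], [0.001, -1.0, 0.0], [-0.001, -0.0, -1.0]]
wrist_force: [0.1, -0.1, 0.2]
gripper_width: 0.995
gripper_force: 0.0
```

```bash
cat > m.py <<'E'
from h import *
s=monitor.sense(); print(s['tcp_pos'],s['wrist_force'])
c=cap('wrist'); np.savez('w_hold.npz',**c); save(c,'w3.png'); P=cloud(c).astype(float)
z=P[...,2]; d=np.hypot(P[...,0]-.545,P[...,1]+.174)
hsv=cv2.cvtColor(c['color'],cv2.COLOR_RGB2HSV)
for lo in(.095,.105,.110,.113):
    m=(z>lo)&(z<.13)&(d<.03); q=P[m]; print('top>',lo,m.sum(),np.median(q,0).round(4),(q.min(0)+q.max(0)).round(4)/2,q.max(0).round(4))
bl=((hsv[...,0]>95)&(hsv[...,0]<125)&(hsv[...,1]>110)&(d<.08)).astype(np.uint8)
q=P[(bl>0)]; flat=q[(q[:,2]<.015)]; r=cv2.minAreaRect((flat[:,:2]*1000).astype(np.float32)); print('plate',r,np.median(flat[:,2]))
rim=q[(q[:,2]>.034)&(q[:,2]<.046)]; x=np.linalg.lstsq(np.c_[2*rim[:,:2],np.ones(len(rim))],(rim[:,:2]**2).sum(1),rcond=None)[0]; print('rim',len(rim),x[:2],np.sqrt(x[2]+x[:2]@x[:2]))
w=dict(np.load('w_stem.npz')); Q=cloud(w).astype(float); dd=np.hypot(Q[...,0]-.524,Q[...,1]-.1025)
m=(Q[...,2]>.156)&(dd<.03); q=Q[m]; print('stem',len(q),q.mean(0),(q.min(0)+q.max(0))/2,np.median(q[:,2]), np.ptp(q,axis=0))
g=cv2.cvtColor(w['color'],cv2.COLOR_RGB2HSV)
E
python3 m.py
```

```text
[ 0.49306721 -0.17400641  0.29725411] [ 0.0792376  -0.11043621  0.16502004]
top> 0.095 460 [ 0.5465 -0.1724  0.114 ] [ 0.5462  -0.17245  0.1071 ] [ 0.5568 -0.1625  0.1191]
top> 0.105 454 [ 0.5465 -0.1724  0.114 ] [ 0.5462  -0.17245  0.11245] [ 0.5568 -0.1625  0.1191]
top> 0.11 452 [ 0.5465 -0.1724  0.114 ] [ 0.54585 -0.17245  0.1147 ] [ 0.5561 -0.1625  0.1191]
top> 0.113 339 [ 0.5465 -0.1725  0.1144] [ 0.54645 -0.172    0.11605] [ 0.5561 -0.1626  0.1191]
plate ((546.3450927734375, -172.99710083007812), (87.39620208740234, 87.30390930175781), 71.93418884277344) 0.009428492967606672
rim 735 [ 0.54595712 -0.17236421] 0.022480793093945173
stem 17930 [0.50254868 0.10248144 0.39553913] [0.51965791 0.1023853  0.307472  ] 0.40033291889585376 [0.0497397  0.04716161 0.30274324]
```

View pics/w3.png

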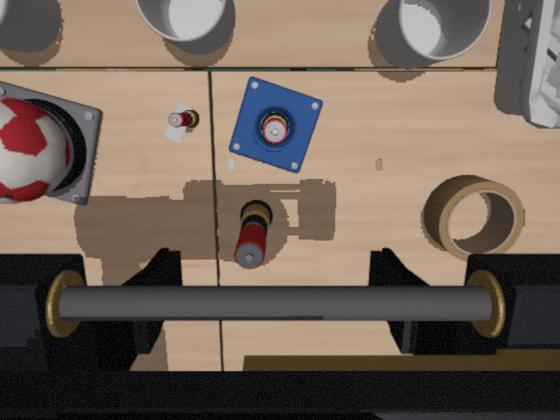

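The gauge top is at (275,130), centred in the holder; the big gauge at (250,250) is clear of the hand. Going down to grasp.

Call:
drive_tool(moves=[{"delta_pos": [26,-1,0],"turn": 0,"claw": 1},{"delta_pos": [27,-0.5,0],"turn": 0,"claw": 1},{"delta_pos": [0,0,40],"turn": 0,"claw": 1},{"delta_pos": [0,0,40],"turn": 0,"claw": 1},{"delta_pos": [0,0,40],"turn": 0,"claw": 1},{"delta_pos": [0,0,30],"turn": 0,"claw": 1},{"delta_pos": [0,0,26],"turn": 0,"claw": 1},{"delta_pos": [0,0,20],"turn": 0,"claw": 1},{"delta_pos": [0,0,20],"turn": 0,"claw": 1},{"delta_pos": [0,0,0],"turn": 0,"claw": 1},{"delta_pos": [0,0,0],"turn": 0,"claw": 1}])

```text
time_s: 5.0
tcp_pos: [0.5468, -0.1726, 0.0825]
ee_rot: [[1.0, 0.002, 0.002], [0.002, -1.0, -0.0], [0.002, 0.0, -1.0]]
wrist_force: [-0.1, -0.1, 1.2]
gripper_width: 0.999
gripper_force: 0.0
```

Call:
drive_tool(moves=[{"delta_pos": [0,0,0],"turn": 0,"claw": 0},{"delta_pos": [0,0,0],"turn": 0,"claw": 0},{"delta_pos": [0,0,0],"turn": 0,"claw": 0},{"delta_pos": [0,0,0],"turn": 0,"claw": 0},{"delta_pos": [0,0,0],"turn": 0,"claw": 0},{"delta_pos": [0,0,0],"turn": 0,"claw": 0},{"delta_pos": [0,0,0],"turn": 0,"claw": 0},{"delta_pos": [0,0,0],"turn": 0,"claw": 0}])

```text
time_s: 6.0
tcp_pos: [0.5459, -0.1733, 0.0815]
ee_rot: [[1.0, 0.0, -0.0], [0.0, -1.0, -0.0], [-0.0, 0.0, -1.0]]
wrist_force: [0.2, -0.4, 0.3]
gripper_width: 0.243
gripper_force: 30.0
```

Call:
drive_tool(moves=[{"delta_pos": [0,0,-10],"turn": 0,"claw": 0},{"delta_pos": [0,0,-20],"turn": 0,"claw": 0},{"delta_pos": [0,0,-25],"turn": 0,"claw": 0},{"delta_pos": [0,0,-30],"turn": 0,"claw": 0},{"delta_pos": [0,0,-30],"turn": 0,"claw": 0},{"delta_pos": [0,0,-30],"turn": 0,"claw": 0},{"delta_pos": [0,0,-30],"turn": 0,"claw": 0},{"delta_pos": [0,0,-10],"turn": 0,"claw": 0},{"delta_pos": [0,0,0],"turn": 0,"claw": 0},{"delta_pos": [0,0,0],"turn": 0,"claw": 0}])

```text
time_s: 7.25
tcp_pos: [0.5451, -0.1731, 0.2649]
ee_rot: [[1.0, 0.0, -0.003], [0.0, -1.0, 0.001], [-0.003, -0.001, -1.0]]
wrist_force: [0.3, 0.3, -0.8]
gripper_width: 0.246
gripper_force: 30.0
```

```bash
python3 - <<'E'
from h import *
w=dict(np.load('w_stem.npz')); Q=cloud(w).astype(float); dd=np.hypot(Q[...,0]-.524,Q[...,1]-.1025)
m=(Q[...,2]>.156)&(Q[...,2]<.165)&(dd<.02); q=Q[m]; print('stem',len(q),q.mean(0),(q.min(0)+q.max(0))/2,np.median(q[:,2]), np.ptp(q,axis=0))
s=monitor.sense(); print(s['tcp_pos'],s['wrist_force'])
E
```

```text
stem 270 [0.52353448 0.10240686 0.15891619] [0.52345763 0.10240756 0.15847328] 0.15891678623837482 [0.01471947 0.01412715 0.0047458 ]
[ 0.54511766 -0.17307559  0.26494372] [ 0.32987108  0.33169289 -0.77085651]
```

Call:
drive_tool(moves=[{"delta_pos": [-2,-25,0],"turn": 0,"claw": 0},{"delta_pos": [-3,-35,0],"turn": 0,"claw": 0},{"delta_pos": [-3,-35,0],"turn": 0,"claw": 0},{"delta_pos": [-3,-35,0],"turn": 0,"claw": 0},{"delta_pos": [-3,-35,0],"turn": 0,"claw": 0},{"delta_pos": [-3,-35,0],"turn": 0,"claw": 0},{"delta_pos": [-3,-35,0],"turn": 0,"claw": 0},{"delta_pos": [-2,-25,0],"turn": 0,"claw": 0},{"delta_pos": [0,-15,0],"turn": 0,"claw": 0},{"delta_pos": [0,0,0],"turn": 0,"claw": 0},{"delta_pos": [0,0,0],"turn": 0,"claw": 0},{"delta_pos": [0,0,0],"turn": 0,"claw": 0}])

```text
time_s: 8.75
tcp_pos: [0.5239, 0.1009, 0.2665]
ee_rot: [[1.0, -0.001, -0.0], [-0.001, -1.0, -0.0], [-0.0, 0.0, -1.0]]
wrist_force: [-0.2, 0.4, -1.6]
gripper_width: 0.244
gripper_force: 30.0
```

```bash
python3 - <<'E'
from h import *
for _ in range(4):
    c=cap('wrist'); s=monitor.sense(); print(s['time_s'],s['tcp_pos'].round(4),s['wrist_force'].round(2),s['moment'].round(3))
np.savez('w_over.npz',**c); save(c,'w4.png')
E
```

```text
8.8 [0.5239 0.101  0.2666] [ 0.27  0.01 -0.98] [-0.015 -0.036  0.033]
8.85 [0.5239 0.101  0.2666] [ 0.51  0.25 -0.52] [-0.095 -0.047  0.048]
8.9 [0.5239 0.1011 0.2666] [ 0.59 -0.05 -0.98] [-0.044 -0.     0.026]
8.95 [0.5239 0.1013 0.2666] [-0.54  0.78 -1.02] [-0.01   0.044  0.021]
```

View pics/w4.png

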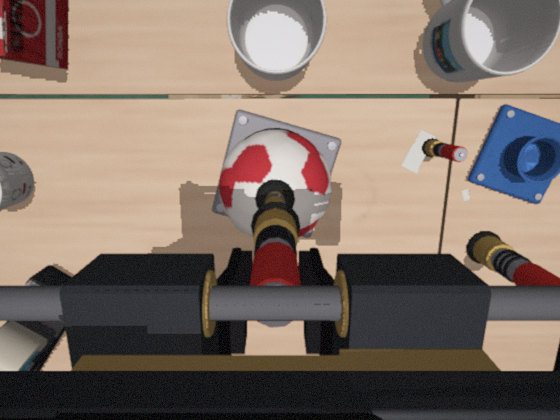

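The view shows the gauge held, its flare at (275,195) in front of the stem. Checking the mouth position by depth.

```bash
cat > g.py <<'E'
from h import *
import sys
c=dict(np.load(sys.argv[1])); t=np.array(eval(sys.argv[2])); P=cloud(c).astype(float); z=P[...,2]
d=np.hypot(P[...,0]-t[0],P[...,1]-t[1]); mz=t[2]-.0715
for lo,hi,r in((0,.005,.016),(.005,.012,None),(.012,.03,None),(.03,.045,None),(.045,.06,None),(.06,.085,.011)):
    q=P[(z>mz+lo)&(z<mz+hi)&(d<.02)]
    if len(q)<15: print(lo,len(q)); continue
    x=np.linalg.lstsq(np.c_[2*q[:,:2],np.ones(len(q))],(q[:,:2]**2).sum(1),rcond=None)[0]
    print(lo,len(q),'fit',x[:2].round(4),'r',np.sqrt(x[2]+x[:2]@x[:2]).round(4),'ymid',((q[:,1].min()+q[:,1].max())/2).round(4),'xmax',np.percentile(q[:,0],98).round(4),'yptp',np.ptp(q[:,1]).round(4))
print('zmin near axis',np.sort(z[(d<.02)&(z>.17)])[:5].round(4))
q=P[(np.hypot(P[...,0]-.5235,P[...,1]-.1025)<.06)&(z>.06)&(z<.119)]; A=np.c_[2*q,np.ones(len(q))]; x=np.linalg.lstsq(A,(q**2).sum(1),rcond=None)[0]; print('sphere',x[:3],np.sqrt(x[3]+x[:3]@x[:3]))
E
python3 g.py w_over.npz '[.5239,.1012,.2666]'
```

```text
0 332 fit [0.5241 0.1019] r 0.0148 ymid 0.102 xmax 0.5397 yptp 0.0315
0.005 199 fit [0.5238 0.1019] r 0.0134 ymid 0.1017 xmax 0.5376 yptp 0.0279
0.012 618 fit [0.5249 0.1019] r 0.0115 ymid 0.1019 xmax 0.5371 yptp 0.0255
0.03 290 fit [0.5242 0.1019] r 0.0107 ymid 0.1019 xmax 0.5354 yptp 0.0219
0.045 402 fit [0.5242 0.1019] r 0.0102 ymid 0.1019 xmax 0.5353 yptp 0.0222
0.06 1210 fit [0.531  0.1013] r 0.0095 ymid 0.1012 xmax 0.5355 yptp 0.033
zmin near axis [0.1941 0.1945 0.1946 0.1948 0.1949]
sphere [0.52335889 0.10245883 0.06471843] 0.05432767179681222
```

Call:
drive_tool(moves=[{"delta_pos": [-0.5,-0.5,8],"turn": 0,"claw": 0},{"delta_pos": [0,0,10],"turn": 0,"claw": 0},{"delta_pos": [0,0,8],"turn": 0,"claw": 0},{"delta_pos": [0,0,4],"turn": 0,"claw": 0},{"delta_pos": [0,0,0],"turn": 0,"claw": 0},{"delta_pos": [0,0,0],"turn": 0,"claw": 0}])

```text
time_s: 9.7
tcp_pos: [0.5236, 0.1023, 0.2369]
ee_rot: [[1.0, 0.0, 0.001], [0.0, -1.0, 0.0], [0.001, -0.0, -1.0]]
wrist_force: [-0.3, 0.2, -0.8]
gripper_width: 0.245
gripper_force: 30.0
```

Call:
drive_tool(moves=[{"delta_pos": [0,0,1],"turn": 0,"claw": 0},{"delta_pos": [0,0,1],"turn": 0,"claw": 0},{"delta_pos": [0,0,1],"turn": 0,"claw": 0},{"delta_pos": [0,0,1],"turn": 0,"claw": 0},{"delta_pos": [0,0,1],"turn": 0,"claw": 0},{"delta_pos": [0,0,1],"turn": 0,"claw": 0},{"delta_pos": [0,0,0],"turn": 0,"claw": 0},{"delta_pos": [0,0,0],"turn": 0,"claw": 0}])

```text
time_s: 10.7
tcp_pos: [0.5234, 0.1022, 0.2306]
ee_rot: [[1.0, 0.0, 0.0], [0.0, -1.0, -0.0], [0.0, 0.0, -1.0]]
wrist_force: [0.6, 0.2, -1.2]
gripper_width: 0.246
gripper_force: 30.0
```

```bash
cat > f.py <<'E'
from h import *
F=[]
for i in range(4):
    c=cap('wrist'); s=monitor.sense(); F.append(np.r_[s['wrist_force'],s['moment']])
np.savez('w_now.npz',**c); print(s['time_s'],s['tcp_pos'].round(4),s['ee_rot'][:,2].round(4)); print(np.mean(F,0).round(3))
E
python3 f.py; python3 g.py w_now.npz '[.5235,.1022,.2285]'
```

```text
10.9 [0.5234 0.1022 0.2306] [ 1.e-04  0.e+00 -1.e+00]
[ 0.293  0.048 -0.308 -0.053 -0.011 -0.   ]
0 163 fit [0.5236 0.103 ] r 0.0153 ymid 0.1031 xmax 0.5392 yptp 0.0315
0.005 346 fit [0.5236 0.103 ] r 0.0137 ymid 0.1031 xmax 0.5385 yptp 0.03
0.012 408 fit [0.5243 0.103 ] r 0.012 ymid 0.1031 xmax 0.5366 yptp 0.0254
0.03 398 fit [0.5233 0.1029] r 0.0113 ymid 0.103 xmax 0.5356 yptp 0.0247
0.045 530 fit [0.5238 0.103 ] r 0.0102 ymid 0.103 xmax 0.5349 yptp 0.0222
0.06 1067 fit [0.5298 0.1024] r 0.0095 ymid 0.1023 xmax 0.5349 yptp 0.033
zmin near axis [0.17   0.1701 0.1701 0.1701 0.1702]
sphere [0.52342896 0.102404   0.06469544] 0.05430919930287964
```

Call:
drive_tool(moves=[{"delta_pos": [0,0.4,1],"turn": 0,"claw": 0},{"delta_pos": [0,0,1],"turn": 0,"claw": 0},{"delta_pos": [0,0,1],"turn": 0,"claw": 0},{"delta_pos": [0,0,1],"turn": 0,"claw": 0},{"delta_pos": [0,0,1],"turn": 0,"claw": 0},{"delta_pos": [0,0,1],"turn": 0,"claw": 0},{"delta_pos": [0,0,0],"turn": 0,"claw": 0},{"delta_pos": [0,0,0],"turn": 0,"claw": 0}])

```text
time_s: 11.9
tcp_pos: [0.5237, 0.1018, 0.225]
ee_rot: [[1.0, 0.0, 0.001], [0.0, -1.0, 0.0], [0.001, -0.0, -1.0]]
wrist_force: [-0.7, -0.4, 3.0]
gripper_width: 0.246
gripper_force: 30.0
```

```bash
python3 f.py
```

```text
12.1 [0.5236 0.1018 0.2248] [ 6.e-04  1.e-04 -1.e+00]
[-0.441 -0.258  4.145 -0.124  0.166 -0.012]
```

Call:
drive_tool(moves=[{"delta_pos": [0,0,1],"turn": 0,"claw": 0},{"delta_pos": [0,0,1],"turn": 0,"claw": 0},{"delta_pos": [0,0,1],"turn": 0,"claw": 0},{"delta_pos": [0,0,0],"turn": 0,"claw": 0},{"delta_pos": [0,0,0],"turn": 0,"claw": 0}])

```text
time_s: 12.72
tcp_pos: [0.5235, 0.1019, 0.2216]
ee_rot: [[1.0, 0.0, 0.0], [0.0, -1.0, 0.0], [0.0, -0.0, -1.0]]
wrist_force: [1.0, -0.4, 5.9]
gripper_width: 0.242
gripper_force: 30.0
```

```bash
python3 f.py
```

```text
12.925 [0.5235 0.1018 0.2216] [ 4.e-04  1.e-04 -1.e+00]
[-0.529 -0.301  4.953 -0.126  0.093 -0.039]
```

Force stays near 5–6 N, so the pin is engaged with no jam. Continuing.

Call:
drive_tool(moves=[{"delta_pos": [0,0,1],"turn": 0,"claw": 0},{"delta_pos": [0,0,1],"turn": 0,"claw": 0},{"delta_pos": [0,0,1],"turn": 0,"claw": 0},{"delta_pos": [0,0,1],"turn": 0,"claw": 0},{"delta_pos": [0,0,1],"turn": 0,"claw": 0},{"delta_pos": [0,0,0],"turn": 0,"claw": 0},{"delta_pos": [0,0,0],"turn": 0,"claw": 0}])

```text
time_s: 13.8
tcp_pos: [0.5237, 0.1018, 0.217]
ee_rot: [[1.0, 0.0, 0.001], [0.0, -1.0, 0.0], [0.001, -0.0, -1.0]]
wrist_force: [-0.8, -0.1, 6.9]
gripper_width: 0.247
gripper_force: 30.0
```

Call:
drive_tool(moves=[{"delta_pos": [0,0,1],"turn": 0,"claw": 0},{"delta_pos": [0,0,1],"turn": 0,"claw": 0},{"delta_pos": [0,0,1],"turn": 0,"claw": 0},{"delta_pos": [0,0,1],"turn": 0,"claw": 0},{"delta_pos": [0,0,0],"turn": 0,"claw": 0},{"delta_pos": [0,0,0],"turn": 0,"claw": 0}])

```text
time_s: 14.55
tcp_pos: [0.5238, 0.1019, 0.2133]
ee_rot: [[1.0, 0.001, 0.001], [0.001, -1.0, 0.0], [0.001, -0.0, -1.0]]
wrist_force: [-1.1, -0.2, 7.2]
gripper_width: 0.243
gripper_force: 30.0
```

```bash
python3 f.py
```

```text
14.75 [0.5238 0.1018 0.2133] [ 0.0013  0.     -1.    ]
[-0.642 -0.43   6.864 -0.139  0.268 -0.012]
```

Call:
drive_tool(moves=[{"delta_pos": [0,0,1],"turn": 0,"claw": 0},{"delta_pos": [0,0,1],"turn": 0,"claw": 0},{"delta_pos": [0,0,1],"turn": 0,"claw": 0},{"delta_pos": [0,0,0],"turn": 0,"claw": 0},{"delta_pos": [0,0,0],"turn": 0,"claw": 0}])

```text
time_s: 15.38
tcp_pos: [0.5238, 0.1018, 0.2104]
ee_rot: [[1.0, 0.001, 0.001], [0.001, -1.0, 0.0], [0.001, -0.0, -1.0]]
wrist_force: [-0.7, -0.8, 8.0]
gripper_width: 0.245
gripper_force: 30.0
```

Call:
drive_tool(moves=[{"delta_pos": [0,0,0.5],"turn": 0,"claw": 0},{"delta_pos": [0,0,0.5],"turn": 0,"claw": 0},{"delta_pos": [0,0,0],"turn": 0,"claw": 0}])

```text
time_s: 15.75
tcp_pos: [0.5238, 0.1018, 0.2094]
ee_rot: [[1.0, 0.001, 0.001], [0.001, -1.0, 0.0], [0.001, -0.0, -1.0]]
wrist_force: [-1.2, 1.0, 7.6]
gripper_width: 0.243
gripper_force: 30.0
```

Call:
drive_tool(moves=[{"delta_pos": [0,0,0.5],"turn": 0,"claw": 0},{"delta_pos": [0,0,0.5],"turn": 0,"claw": 0},{"delta_pos": [0,0,0],"turn": 0,"claw": 0}])

```text
time_s: 16.12
tcp_pos: [0.5238, 0.1018, 0.2084]
ee_rot: [[1.0, 0.001, 0.001], [0.001, -1.0, 0.0], [0.001, -0.0, -1.0]]
wrist_force: [-0.9, -0.7, 8.1]
gripper_width: 0.24
gripper_force: 30.0
```

```bash
python3 f.py
```

```text
16.325 [0.5238 0.1018 0.2085] [ 0.0015  0.     -1.    ]
[-1.103  0.09   7.79  -0.162  0.319  0.009]
```

Call:
drive_tool(moves=[{"delta_pos": [0,0,0.5],"turn": 0,"claw": 0},{"delta_pos": [0,0,0.5],"turn": 0,"claw": 0},{"delta_pos": [0,0,0],"turn": 0,"claw": 0}])

```text
time_s: 16.7
tcp_pos: [0.5238, 0.1018, 0.2074]
ee_rot: [[1.0, 0.001, 0.001], [0.001, -1.0, 0.0], [0.001, -0.0, -1.0]]
wrist_force: [-0.2, 0.2, 7.4]
gripper_width: 0.244
gripper_force: 30.0
```

```bash
python3 f.py
```

```text
16.9 [0.5238 0.1018 0.2075] [ 1.5e-03  1.0e-04 -1.0e+00]
[-5.090e-01 -3.560e-01  8.119e+00 -1.260e-01  3.410e-01 -2.000e-03]
```

Call:
drive_tool(moves=[{"delta_pos": [0,0,0.5],"turn": 0,"claw": 0},{"delta_pos": [0,0,0],"turn": 0,"claw": 0}])

```text
time_s: 17.15
tcp_pos: [0.5239, 0.1018, 0.2071]
ee_rot: [[1.0, 0.001, 0.002], [0.001, -1.0, 0.0], [0.002, -0.0, -1.0]]
wrist_force: [-1.3, -1.3, 8.8]
gripper_width: 0.244
gripper_force: 30.0
```

```bash
python3 f.py
```

```text
17.35 [0.5239 0.1019 0.2071] [ 1.7e-03  1.0e-04 -1.0e+00]
[-0.662 -0.503  8.481 -0.147  0.394  0.019]
```

Call:
drive_tool(moves=[{"delta_pos": [0,0,0.5],"turn": 0,"claw": 0},{"delta_pos": [0,0,0.5],"turn": 0,"claw": 0},{"delta_pos": [0,0,0],"turn": 0,"claw": 0}])

```text
time_s: 17.73
tcp_pos: [0.5241, 0.1019, 0.2066]
ee_rot: [[1.0, 0.001, 0.002], [0.001, -1.0, 0.0], [0.002, -0.0, -1.0]]
wrist_force: [-1.9, -0.7, 10.6]
gripper_width: 0.242
gripper_force: 30.0
```

```bash
python3 f.py; python3 g.py w_now.npz '[.5238,.1018,.2062]'
```

```text
17.925 [0.5241 0.1018 0.2066] [ 2.4e-03  1.0e-04 -1.0e+00]
[-1.007 -0.236 10.375 -0.138  0.548  0.   ]
0 284 fit [0.5236 0.1025] r 0.0149 ymid 0.1027 xmax 0.5391 yptp 0.0315
0.005 243 fit [0.5234 0.1025] r 0.0134 ymid 0.1027 xmax 0.5374 yptp 0.0286
0.012 600 fit [0.5244 0.1026] r 0.0116 ymid 0.1026 xmax 0.5366 yptp 0.0255
0.03 263 fit [0.5239 0.1026] r 0.0108 ymid 0.1026 xmax 0.5351 yptp 0.0218
0.045 413 fit [0.524  0.1026] r 0.0102 ymid 0.1026 xmax 0.5352 yptp 0.0223
0.06 1151 fit [0.5307 0.102 ] r 0.0095 ymid 0.1019 xmax 0.5356 yptp 0.0324
zmin near axis [0.17   0.1701 0.1701 0.1702 0.1702]
sphere [0.5235845  0.10237371 0.06286641] 0.05390790280667913
```

Call:
drive_tool(moves=[{"delta_pos": [0,0,0.5],"turn": 0,"claw": 0},{"delta_pos": [0,0,0.5],"turn": 0,"claw": 0},{"delta_pos": [0,0,0.5],"turn": 0,"claw": 0},{"delta_pos": [0,0,0],"turn": 0,"claw": 0},{"delta_pos": [0,0,0],"turn": 0,"claw": 0}])

```text
time_s: 18.55
tcp_pos: [0.5243, 0.1019, 0.2059]
ee_rot: [[1.0, 0.001, 0.003], [0.001, -1.0, 0.0], [0.003, -0.0, -1.0]]
wrist_force: [-2.6, -0.1, 12.9]
gripper_width: 0.245
gripper_force: 30.0
```

```bash
python3 f.py
```

```text
18.75 [0.5243 0.1018 0.2059] [ 3.3e-03  1.0e-04 -1.0e+00]
[-1.9410e+00 -5.6000e-01  1.2885e+01 -1.7500e-01  7.6100e-01  7.0000e-03]
```

Call:
drive_tool(moves=[{"delta_pos": [0,0,0.5],"turn": 0,"claw": 0},{"delta_pos": [0,0,0.5],"turn": 0,"claw": 0},{"delta_pos": [0,0,0.5],"turn": 0,"claw": 0},{"delta_pos": [0,0,0.5],"turn": 0,"claw": 0},{"delta_pos": [0,0,0],"turn": 0,"claw": 0},{"delta_pos": [0,0,0],"turn": 0,"claw": 0}])

```text
time_s: 19.5
tcp_pos: [0.5247, 0.1019, 0.2049]
ee_rot: [[1.0, 0.001, 0.005], [0.001, -1.0, 0.0], [0.005, -0.0, -1.0]]
wrist_force: [-3.1, -0.3, 16.7]
gripper_width: 0.243
gripper_force: 30.0
```

```bash
python3 f.py
```

```text
19.7 [0.5246 0.1018 0.2049] [ 4.5e-03  1.0e-04 -1.0e+00]
[-3.5690e+00 -1.2800e-01  1.6468e+01 -2.0200e-01  1.1490e+00 -1.2000e-02]
```

Call:
drive_tool(moves=[{"delta_pos": [0,0,0.1],"turn": 0,"claw": 0},{"delta_pos": [0,0,0],"turn": 0,"claw": 0},{"delta_pos": [0,0,0],"turn": 0,"claw": 0},{"delta_pos": [0,0,0],"turn": 0,"claw": 0},{"delta_pos": [0,0,0],"turn": 0,"claw": 0},{"delta_pos": [0,0,0],"turn": 0,"claw": 0},{"delta_pos": [0,0,0],"turn": 0,"claw": 0},{"delta_pos": [0,0,0],"turn": 0,"claw": 0},{"delta_pos": [0,0,0],"turn": 0,"claw": 0},{"delta_pos": [0,0,0],"turn": 0,"claw": 0},{"delta_pos": [0,0,0],"turn": 0,"claw": 0},{"delta_pos": [0,0,0],"turn": 0,"claw": 0}])

```text
time_s: 21.2
tcp_pos: [0.5247, 0.1019, 0.2049]
ee_rot: [[1.0, 0.001, 0.005], [0.001, -1.0, 0.0], [0.005, -0.0, -1.0]]
wrist_force: [-3.5, -1.1, 16.7]
gripper_width: 0.242
gripper_force: 30.0
```

```bash
python3 f.py;  python3 g.py w_now.npz '[.5246,.1018,.2049]'
```

```text
21.4 [0.5247 0.1019 0.2049] [ 4.7e-03  1.0e-04 -1.0e+00]
[-3.401 -0.513 16.821 -0.214  1.156 -0.   ]
0 324 fit [0.5235 0.1025] r 0.0147 ymid 0.1027 xmax 0.539 yptp 0.0316
0.005 195 fit [0.5234 0.1025] r 0.0133 ymid 0.1027 xmax 0.5374 yptp 0.0273
0.012 589 fit [0.5245 0.1026] r 0.0116 ymid 0.1026 xmax 0.5368 yptp 0.0255
0.03 276 fit [0.5239 0.1026] r 0.0109 ymid 0.1023 xmax 0.5354 yptp 0.0225
0.045 378 fit [0.5243 0.1026] r 0.0102 ymid 0.1027 xmax 0.5355 yptp 0.0222
0.06 1171 fit [0.5318 0.1019] r 0.0095 ymid 0.1018 xmax 0.5362 yptp 0.0329
zmin near axis [0.17   0.17   0.17   0.17   0.1701]
sphere [0.52365216 0.10237267 0.06171026] 0.05361261887908682
```

Call:
drive_tool(moves=[{"delta_pos": [0,0,-2],"turn": 0,"claw": 0},{"delta_pos": [0,0,-3],"turn": 0,"claw": 0},{"delta_pos": [0,0,-4],"turn": 0,"claw": 0},{"delta_pos": [0,0,-5],"turn": 0,"claw": 0},{"delta_pos": [0,0,-5],"turn": 0,"claw": 0},{"delta_pos": [0,0,-5],"turn": 0,"claw": 0},{"delta_pos": [0,0,-8],"turn": 0,"claw": 0},{"delta_pos": [0,0,-10],"turn": 0,"claw": 0},{"delta_pos": [0,0,-12],"turn": 0,"claw": 0},{"delta_pos": [0,0,-10],"turn": 0,"claw": 0},{"delta_pos": [0,0,0],"turn": 0,"claw": 0},{"delta_pos": [0,0,0],"turn": 0,"claw": 0}])

```text
time_s: 22.9
tcp_pos: [0.5231, 0.1018, 0.2652]
ee_rot: [[1.0, 0.0, -0.001], [0.0, -1.0, -0.0], [-0.001, 0.0, -1.0]]
wrist_force: [0.6, -0.5, -1.9]
gripper_width: 0.239
gripper_force: 30.0
```

```bash
python3 f.py;  python3 g.py w_now.npz '[.5236,.1018,.265]'; python3 -c "
from h import *
a=cap('scene');cv2.imwrite('pics/s2.png',cv2.resize(a['color'][60:260,180:340],None,fx=3,fy=3,interpolation=2)[:,:,::-1])"
```

```text
23.1 [0.5232 0.1017 0.265 ] [-9.e-04 -4.e-04 -1.e+00]
[ 0.321  0.088 -1.331 -0.012 -0.008  0.003]
0 338 fit [0.5234 0.1024] r 0.0146 ymid 0.1025 xmax 0.5387 yptp 0.0315
0.005 197 fit [0.523  0.1024] r 0.0133 ymid 0.1025 xmax 0.5368 yptp 0.0273
0.012 614 fit [0.524  0.1024] r 0.0115 ymid 0.1025 xmax 0.5361 yptp 0.0256
0.03 285 fit [0.5234 0.1025] r 0.0107 ymid 0.1025 xmax 0.5346 yptp 0.0218
0.045 406 fit [0.5234 0.1024] r 0.0102 ymid 0.1025 xmax 0.5344 yptp 0.0222
0.06 1237 fit [0.5306 0.1019] r 0.0095 ymid 0.1018 xmax 0.5348 yptp 0.0334
zmin near axis [0.1919 0.1922 0.1929 0.193  0.193 ]
sphere [0.52335387 0.10245387 0.06470669] 0.05433630501031149
```

View pics/s2.png

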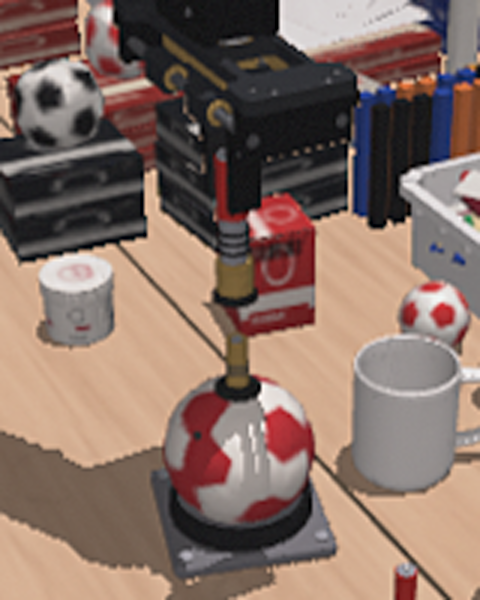

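The gauge is off the stem and the bystanders have not moved. Going back over the holder.

Call:
drive_tool(moves=[{"delta_pos": [2,25,0],"turn": 0,"claw": 0},{"delta_pos": [3,35,0],"turn": 0,"claw": 0},{"delta_pos": [3,35,0],"turn": 0,"claw": 0},{"delta_pos": [3,35,0],"turn": 0,"claw": 0},{"delta_pos": [3,35,0],"turn": 0,"claw": 0},{"delta_pos": [3,35,0],"turn": 0,"claw": 0},{"delta_pos": [3,35,0],"turn": 0,"claw": 0},{"delta_pos": [2.7,25,0],"turn": 0,"claw": 0},{"delta_pos": [0,15,0],"turn": 0,"claw": 0},{"delta_pos": [0,0,0],"turn": 0,"claw": 0},{"delta_pos": [0,0,0],"turn": 0,"claw": 0},{"delta_pos": [0,0,0],"turn": 0,"claw": 0}])

```text
time_s: 24.65
tcp_pos: [0.5462, -0.1723, 0.2656]
ee_rot: [[1.0, 0.001, 0.0], [0.001, -1.0, 0.0], [0.0, -0.0, -1.0]]
wrist_force: [0.2, -0.2, -0.8]
gripper_width: 0.244
gripper_force: 30.0
```

Call:
drive_tool(moves=[{"delta_pos": [0,0,20],"turn": 0,"claw": 0},{"delta_pos": [0,0,30],"turn": 0,"claw": 0},{"delta_pos": [0,0,30],"turn": 0,"claw": 0},{"delta_pos": [0,0,25],"turn": 0,"claw": 0},{"delta_pos": [0,0,15],"turn": 0,"claw": 0},{"delta_pos": [0,0,10],"turn": 0,"claw": 0},{"delta_pos": [0,0,5],"turn": 0,"claw": 0},{"delta_pos": [0,0,0],"turn": 0,"claw": 0},{"delta_pos": [0,0,0],"turn": 0,"claw": 0}])

```text
time_s: 25.78
tcp_pos: [0.5466, -0.1733, 0.1312]
ee_rot: [[1.0, 0.0, 0.002], [0.0, -1.0, -0.0], [0.002, 0.0, -1.0]]
wrist_force: [-0.6, 0.6, -0.7]
gripper_width: 0.241
gripper_force: 30.0
```

```bash
python3 f.py; python3 g.py w_now.npz '[.546,-.1730,.130]' | head -6;python3 - <<'E'
from h import *
c=dict(np.load('w_now.npz')); P=cloud(c).astype(float); hsv=cv2.cvtColor(c['color'],cv2.COLOR_RGB2HSV); d=np.hypot(P[...,0]-.546,P[...,1]+.1725)
q=P[(hsv[...,0]>95)&(hsv[...,0]<125)&(hsv[...,1]>110)&(d<.08)]; rim=q[(q[:,2]>.034)&(q[:,2]<.046)]; x=np.linalg.lstsq(np.c_[2*rim[:,:2],np.ones(len(rim))],(rim[:,:2]**2).sum(1),rcond=None)[0]; print('rim',len(rim),x[:2],np.sqrt(x[2]+x[:2]@x[:2]))
E
```

```text
25.975 [ 0.5463 -0.1732  0.1309] [ 9.e-04 -1.e-04 -1.e+00]
[ 0.027 -0.318 -1.314 -0.029 -0.022  0.003]
0 263 fit [ 0.5467 -0.1725] r 0.015 ymid -0.1724 xmax 0.5623 yptp 0.0316
0.005 264 fit [ 0.5465 -0.1725] r 0.0135 ymid -0.1727 xmax 0.5606 yptp 0.0292
0.012 611 fit [ 0.5475 -0.1724] r 0.0115 ymid -0.1723 xmax 0.5596 yptp 0.0256
0.03 237 fit [ 0.5466 -0.1724] r 0.0109 ymid -0.1724 xmax 0.5579 yptp 0.0235
0.045 476 fit [ 0.5468 -0.1724] r 0.0102 ymid -0.1725 xmax 0.5579 yptp 0.0222
0.06 1140 fit [ 0.5521 -0.173 ] r 0.0096 ymid -0.173 xmax 0.5579 yptp 0.0323
rim 1194 [ 0.5463647  -0.17255546] 0.02261140733947353
```

Call:
drive_tool(moves=[{"delta_pos": [0,0,8],"turn": 0,"claw": 0},{"delta_pos": [0,0,10],"turn": 0,"claw": 0},{"delta_pos": [0,0,10],"turn": 0,"claw": 0},{"delta_pos": [0,0,8],"turn": 0,"claw": 0},{"delta_pos": [0,0,6],"turn": 0,"claw": 0},{"delta_pos": [0,0,3],"turn": 0,"claw": 0},{"delta_pos": [0,0,0],"turn": 0,"claw": 0},{"delta_pos": [0,0,0],"turn": 0,"claw": 0}])

```text
time_s: 26.98
tcp_pos: [0.5464, -0.1732, 0.0858]
ee_rot: [[1.0, 0.0, 0.001], [0.0, -1.0, -0.0], [0.001, 0.0, -1.0]]
wrist_force: [-0.0, -0.2, -1.0]
gripper_width: 0.243
gripper_force: 30.0
```

Call:
drive_tool(moves=[{"delta_pos": [0,0,1],"turn": 0,"claw": 0},{"delta_pos": [0,0,1],"turn": 0,"claw": 0},{"delta_pos": [0,0,1],"turn": 0,"claw": 0},{"delta_pos": [0,0,0],"turn": 0,"claw": 0},{"delta_pos": [0,0,0],"turn": 0,"claw": 0}])

```text
time_s: 27.6
tcp_pos: [0.5461, -0.1732, 0.0824]
ee_rot: [[1.0, 0.0, -0.0], [0.0, -1.0, -0.0], [-0.0, 0.0, -1.0]]
wrist_force: [0.6, -0.1, -1.6]
gripper_width: 0.246
gripper_force: 30.0
```

```bash
python3 f.py
```

```text
27.8 [ 0.5462 -0.1732  0.0825] [ 1.e-04 -0.e+00 -1.e+00]
[ 0.028 -0.066 -0.537 -0.014 -0.013  0.012]
```

Call:
drive_tool(moves=[{"delta_pos": [0,0,0.7],"turn": 0,"claw": 0},{"delta_pos": [0,0,0.7],"turn": 0,"claw": 0},{"delta_pos": [0,0,0],"turn": 0,"claw": 0},{"delta_pos": [0,0,0],"turn": 0,"claw": 0}])

```text
time_s: 28.3
tcp_pos: [0.5464, -0.1732, 0.0814]
ee_rot: [[1.0, 0.0, 0.001], [0.0, -1.0, -0.0], [0.001, 0.0, -1.0]]
wrist_force: [-0.3, -0.2, 2.1]
gripper_width: 0.24
gripper_force: 30.0
```

```bash
python3 f.py
```

```text
28.5 [ 0.5464 -0.1732  0.0814] [ 7.e-04 -2.e-04 -1.e+00]
[-0.436  0.067  2.855  0.065  0.138  0.012]
```

Floor contact (+3 N). Releasing, gradually at first.

Call:
drive_tool(moves=[{"delta_pos": [0,0,-0.5],"turn": 0,"claw": 0.3},{"delta_pos": [0,0,0],"turn": 0,"claw": 0.4},{"delta_pos": [0,0,0],"turn": 0,"claw": 0.7},{"delta_pos": [0,0,0],"turn": 0,"claw": 1},{"delta_pos": [0,0,0],"turn": 0,"claw": 1},{"delta_pos": [0,0,0],"turn": 0,"claw": 1},{"delta_pos": [0,0,0],"turn": 0,"claw": 1}])

```text
time_s: 29.38
tcp_pos: [0.5462, -0.1732, 0.0816]
ee_rot: [[1.0, 0.0, 0.0], [0.0, -1.0, -0.0], [0.0, 0.0, -1.0]]
wrist_force: [0.6, 0.0, -0.6]
gripper_width: 0.887
gripper_force: 0.0
```

Call:
drive_tool(moves=[{"delta_pos": [0,0,-10],"turn": 0,"claw": 1},{"delta_pos": [0,0,-25],"turn": 0,"claw": 1},{"delta_pos": [0,0,-35],"turn": 0,"claw": 1},{"delta_pos": [0,0,-40],"turn": 0,"claw": 1},{"delta_pos": [0,0,-40],"turn": 0,"claw": 1},{"delta_pos": [0,0,-40],"turn": 0,"claw": 1},{"delta_pos": [0,0,-25],"turn": 0,"claw": 1},{"delta_pos": [-26,0,0],"turn": 0,"claw": 1},{"delta_pos": [-26,0,0],"turn": 0,"claw": 1},{"delta_pos": [0,0,0],"turn": 0,"claw": 1},{"delta_pos": [0,0,0],"turn": 0,"claw": 1},{"delta_pos": [0,0,0],"turn": 0,"claw": 1}])

```text
time_s: 30.88
tcp_pos: [0.4947, -0.1732, 0.2965]
ee_rot: [[1.0, 0.0, 0.0], [0.0, -1.0, -0.0], [0.0, 0.0, -1.0]]
wrist_force: [-0.1, -0.0, -0.0]
gripper_width: 1.0
gripper_force: 0.0
```

```bash
python3 m.py; python3 - <<'E'
from h import *
a=cap('scene')
w=dict(np.load('w_hold.npz'))
cv2.imwrite('pics/end.png',np.hstack([cv2.resize(a['color'][250:335,295:380],(510,510),interpolation=2),cv2.resize(w['color'][90:160,240:280],(290,510),interpolation=2)])[:,:,::-1])
E
```

```text
[ 0.49474676 -0.17317288  0.29648562] [-0.08201275 -0.00576003 -0.04898104]
top> 0.095 442 [ 0.5473 -0.1726  0.1139] [ 0.54635 -0.1722   0.11265] [ 0.557  -0.1618  0.1298]
top> 0.105 437 [ 0.5467 -0.1726  0.114 ] [ 0.54635 -0.1722   0.11755] [ 0.557  -0.1618  0.1298]
top> 0.11 432 [ 0.5466 -0.1726  0.114 ] [ 0.54635 -0.1722   0.1201 ] [ 0.557  -0.1618  0.1298]
top> 0.113 313 [ 0.5466 -0.1717  0.1143] [ 0.54605 -0.17215  0.12145] [ 0.5553 -0.1636  0.1298]
plate ((546.3086547851562, -172.87110900878906), (87.33683776855469, 87.67863464355469), 71.98463439941406) 0.009383099411311435
rim 731 [ 0.54601938 -0.17233697] 0.022447211068195225
stem 17930 [0.50254868 0.10248144 0.39553913] [0.51965791 0.1023853  0.307472  ] 0.40033291889585376 [0.0497397  0.04716161 0.30274324]
```

View pics/end.png

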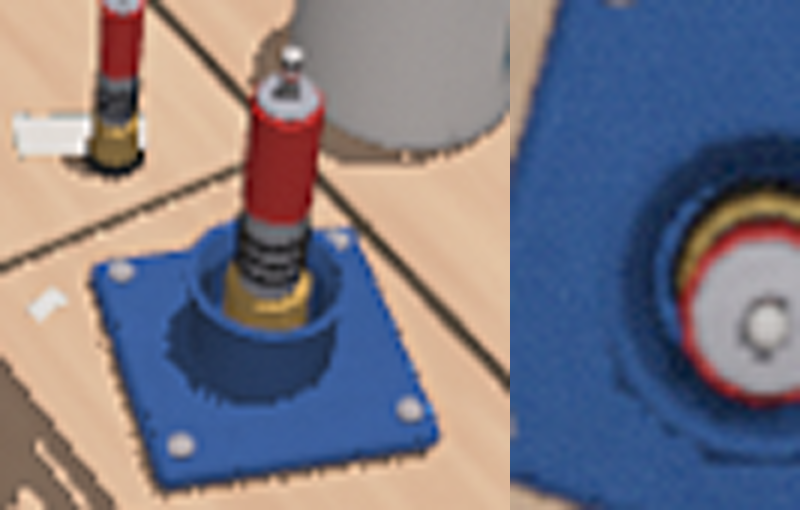

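The gauge stands upright and fully down in the cup, and its rod is out: rod end at z about 0.130 against 0.119 before, so about 11 mm. Handing in.

```bash
python3 -c "
from station import ticket
print(ticket.finish_job())"
```

```text
the job is handed in; nothing more can be done
None
```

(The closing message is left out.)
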